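Set out the ear defenders

TASK

Before the noisy sonication run, set out the hearing protection: swing the case's hasp up off its catch, then open the lid and hang every ear defender that is in the case on the rail, its headband over the bar and a cup on either side. Then shut the lid of the empty case and swing the hasp back down over the catch. Do not force the lid while the hasp is on, and leave the other things on the bench where they stand.

Things in the scene. Friction and masses are not known exactly. Their poses are not given: they have to be found in the camera images.
- case: fixed grey hard case, 140 mm (its x) by 250 mm (its y), 122 mm high when shut: a base tray 60 mm high and a lid 62 mm deep, walls 4 mm. Origin: centre of its underside, on the bench; x points to the back (hinge side), y along its length, z up. The ear defenders stand in it on its inner floor, 4 mm above the bench, in up to three places side by side along its y (about 76 mm apart), each with its cups at the front and the back wall and the crown of its headband up
- lid (a joint): the lid's angle, rad: 0 shut, about 1.57 upright, 1.8 at its stop leaning back. Stiff hinge: it stays where it is left; about 5 N at the tab moves it
- lid_hinge (a point): middle of the lid's hinge line, which runs along the case's y at the top of the base's back wall (x = +70 mm, z = 60 mm in the case's frame)
- lid_tab (a point): grip point on the lid's black lifting tab, a bar 12 mm wide (along the case's y), 12 mm thick, sticking out 36 mm forward from the lid's front face at y = +55 mm, z = 102 mm (lid shut); the point lies 26 mm out from the face. It turns with the lid
- hasp (a joint): the hasp's angle against the lid, rad: 0 hanging down flat over the catch on the base's front (fastened), 1.57 standing straight out, 2.4 at its stop, pointing up. Stiff pivot: it stays where it is left; about 1 N at its tab moves it
- hasp_hinge (a point): middle of the hasp's pivot, on the lid's front face (case frame with the lid shut: x = -73 mm, y = -55 mm, z = 110 mm); the axis is parallel to the case's y, the hasp swings forward and up
- hasp_tab (a point): grip point on the hasp's black finger tab, a bar 12 mm wide (along the case's y), 12 mm thick, sticking out 36 mm from the steel hasp plate (28 mm wide, 69 mm long) 34 mm below the pivot; the point lies 28 mm out from the pivot's plane. It turns with the hasp
- rail: fixed steel rail: horizontal bar of 16 mm diameter along the rail's y, its axis 150 mm above the bench, on two posts at y = +-145 mm (bar 320 mm long); foot plates 110 mm by 40 mm. Origin: on the bench under the bar's middle, z up
- rail_mid (a point): middle of the bar, on its axis
- defender_1: ear defender, may be absent: inverted U, 120 mm along its x, 50 along y, 105 high, 0.22 kg. Origin: centre of the cups' underside, z up through the crown. The crown is a block 56 mm along x, 26 along y, z = 79 to 105 mm, with a channel along y under its middle, 12 mm wide, 6 deep, that seats on the bar. Cups 60 mm high, 60 mm of free gap between them. Hung, its y lies along the bar
- defender_1_arch (a point): middle of the underside of its crown, 79 mm above the origin, between the edges of the channel: hung, it lies about 5 mm above the bar's axis
- defender_2: ear defender like defender_1, may be absent
- defender_2_arch (a point): middle of the underside of its crown, 79 mm above the origin, between the edges of the channel: hung, it lies about 5 mm above the bar's axis
- defender_3: ear defender like defender_1, may be absent
- defender_3_arch (a point): middle of the underside of its crown, 79 mm above the origin, between the edges of the channel: hung, it lies about 5 mm above the bar's axis
- oil: bystander: small white dropper bottle with black cap, 33 mm dia, 72 mm high; origin centre of its underside
- stain: bystander: white bottle with purple cap, 44 mm dia, 98 mm high; origin centre of its underside
- carton: bystander: cream carton, 50 x 68 x 85 mm; origin centre of its underside

How it is judged:
By the outcome, as a careful person would: the job done as asked, in the order asked, and still so for the second after the job is handed in, with the robot touching nothing.
Of defender_1, defender_2, defender_3 only 2 to 3 are there at a start; the rules pass over those that are not, and their reading is None.
At some moment in a run one of defender_1, defender_2, defender_3 may be knocked a few centimetres aside while the robot is not near it.
Once in a run the grip may slacken for a moment while it holds something.
It also fails if it takes over 210 s, if anything falls off the work surface, if the arm or the gripper's body presses on something with over 40 N, if the wrist force passes 120 N, or if a joint passes its speed limit or range.

ROBOT

A 6-joint arm with a two-finger parallel gripper is mounted at the origin on the work surface; the furniture and walls round the work are solid. World frame = base frame: x ahead of the robot, y to its left, z up, the work surface at z = 0. Lengths are in m, angles in rad, forces in N, time in s.
With the tool pointing down it reaches from about 0.25 to 0.8 m from the base axis. Payload 8.5 kg.
Tool frame: the origin (TCP) lies at the very end of the fingers, on their centre line; the grasp point (between the pads) lies behind it (bot.tcp_to_grasp is the z of the grasp point in the tool frame, in m); z points along the fingers, y is the line along which they close (so a half turn about z gives the same grasp; the last joint's range is limited). The gripper opens to 85 mm and grips with 20 to 120 N. Pads are 22 mm wide; open, the fingers measure 114 mm over their backs; the gripper's body (76 mm by 85 mm) begins 54 mm behind the grasp point. The pads swing forward as they close: fully open they stand 13 mm farther back than shut.
Start: joints at [-1.347, 0.238, -0.013, 1.319, 0, 1.571], TCP at [0.117, -0.512, 0.231] pointing down, gripper open.
Joint ranges: [-2.66, 2.66], [-1.03, 1.9], [-1.14, 1.46], [-1.82, 2.27], [-1.45, 1.34], [-3.14, 3.14]. Speed limits (rad/s): [2.22, 2.22, 2.79, 3.14, 3.14, 3.14].

INTERFACE

Orientations are given as a rotation vector (axis times angle).
In Python, from station import bot gives the robot as it stands. Calls block until the motion is done:
- bot.reach(position, orientation): joint-space move of the TCP to a pose.
- bot.servo_line(position, rot=None, rate=0.15, contact_N=None): straight line of the TCP; rot=None keeps the orientation; rate is the mean speed in m/s. With contact_N (N) it stops when the force on the tool has changed by that much, and returns True; else False.
- bot.goto_joints(angles): joint-space move.
- bot.open() and bot.clamp(force=None): open the fingers fully, or close them until they stop; force is the grip in N (None keeps the last).
- bot.wait(seconds).
- bot.ik(position, orientation): joint angles nearest the present ones, or None.
- bot.get_obs(): the state.
- bot.grab_frame(name): name is "scene" or "top" or "wrist"; returns the picture (400x640x3 uint8, red, green, blue); there is no depth.
- bot.calibration(name): a dict with "intrinsics" (3x3 intrinsics, pixels), "pose" (4x4, takes a point from camera to world coordinates). Camera axes: x right, y down, z forward; pixel columns grow to the right and rows downward; lengths in m; the calibration is good to about 2 mm. A picture is of the moment at which its call begins: read the wrist's pose just before it. calibration takes no time and is no camera call; for the wrist camera it gives the pose at the moment of the call.
A pose or a line that the arm cannot do raises bot.MotionError and nothing moves.
- bot.close_job(): hands the job in; it is judged then, once.
The state is a dict: "time": time; "qpos": joint angles; "joint_vel": joint speeds; "joint_torque": joint torques, N m; "eef_pos": TCP position; "tcp_rot": TCP orientation; "wrist_force": force on the tool from outside, world axes, zero at the start; "torque": the same for the moment, N m; "gripper_width": finger opening in m; "grasp_force": force on a finger pad.
Only numpy, scipy, OpenCV 4.12 (cv2) and the standard library are available. Lean on these libraries where they do the work, as an engineer would, in place of code of your own. Each camera call takes 0.05 s, during which the arm holds its last target. There are 200 camera calls.

## Working session

There is one attempt and no reset: what is moved stays moved. The work goes in short steps, each a Python script; the robot and the scene stay as the last script left them, time stands still between calls to the robot, and variables do not carry over. Pictures are saved under pics/ and viewed, at most 14 in all, crops included, and the job is handed in when it is done.

```bash
ls; mkdir -p pics; python3 - <<'E'
from station import bot
import cv2,numpy as np
o=bot.get_obs();print(o['time'],o['eef_pos'],o['tcp_rot'],o['gripper_width'],bot.tcp_to_grasp)
for n in['scene','top']:
    im=bot.grab_frame(n);cv2.imwrite(f'pics/{n}0.png',im[:,:,::-1]);c=bot.calibration(n);print(n,np.round(c['intrinsics'],1).tolist(),np.round(c['pose'],3).tolist())
E
```

```text
pics
0.0 [ 0.1164159  -0.51152395  0.23066765] [-3.12052901e+00 -3.50624983e-01  2.36423756e-04] 0.08568521521145014 -0.0187
scene [[486.2, 0.0, 316.5], [0.0, 486.2, 194.2], [0.0, 0.0, 1.0]] [[-0.459, -0.486, 0.744, -0.398], [-0.888, 0.267, -0.374, 0.475], [-0.017, -0.832, -0.554, 0.835], [0.0, 0.0, 0.0, 1.0]]
top [[384.5, 0.0, 315.6], [0.0, 384.5, 201.5], [0.0, 0.0, 1.0]] [[-0.005, -0.98, 0.197, 0.381], [-1.0, 0.003, -0.01, 0.008], [0.009, -0.197, -0.98, 1.073], [0.0, 0.0, 0.0, 1.0]]
```

View pics/scene0.png

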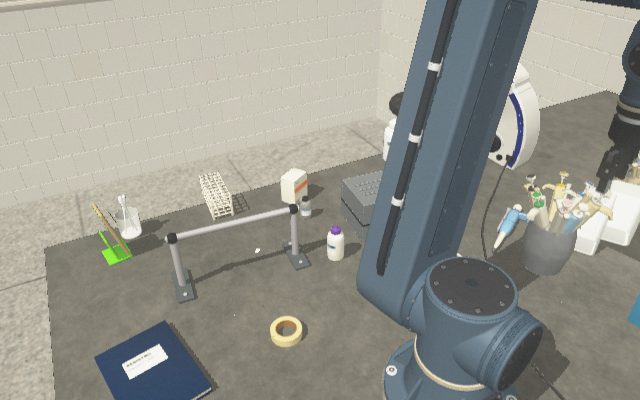

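View pics/top0.png

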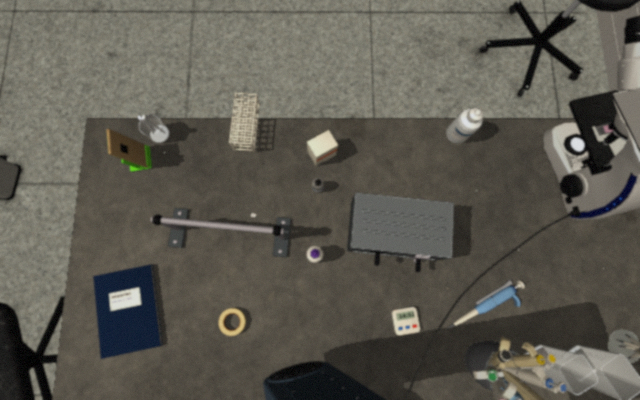

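The top view shows the case at (352–454, 195–258) with the lid tab near (377,258) and the hasp near (420,262). The rail bar runs from (157,219) to (280,230), and the stain, oil and carton stand nearby.

```bash
cat > h.py <<'E'
from station import bot
import cv2,numpy as np
from scipy.spatial.transform import Rotation as R
def ray(n,uv,z,cal=None):
    c=cal or bot.calibration(n);K,T=np.array(c['intrinsics']),np.array(c['pose'])
    d=T[:3,:3]@np.linalg.solve(K,[uv[0],uv[1],1]);return T[:3,3]+d*(z-T[2,3])/d[2]
def proj(n,p,cal=None):
    c=cal or bot.calibration(n);K,T=np.array(c['intrinsics']),np.array(c['pose'])
    q=K@(T[:3,:3].T@(np.array(p)-T[:3,3]));return q[:2]/q[2]
def rot(z,y):
    z=np.array(z,float);z/=np.linalg.norm(z);y=np.array(y,float);y-=z*(y@z);y/=np.linalg.norm(y)
    return R.from_matrix(np.c_[np.cross(y,z),y,z]).as_rotvec()
def look(n,name,s=1,box=None):
    c=bot.calibration(n);im=bot.grab_frame(n)[:,:,::-1].copy()
    cv2.imwrite(f'pics/{name}_raw.png',im)
    if box: im=im[box[1]:box[3],box[0]:box[2]]
    cv2.imwrite(f'pics/{name}.png',cv2.resize(im,None,fx=s,fy=s,interpolation=cv2.INTER_CUBIC));return im,c
E
python3 - <<'E'
from h import *
im=cv2.imread('pics/top0.png')
cv2.imwrite('pics/crop.png',cv2.resize(im[130:280,140:470],None,fx=2.4,fy=2.4,interpolation=cv2.INTER_CUBIC))
for p,z in[((157,219),.15),((280,230),.15),((355,194),.122),((454,203),.122),((452,258),.122),((349,249),.122),((377,264),.102),((418,270),.08),((315,255),.098),((318,183),.072),((321,142),.085)]: print(p,ray('top',p,z).round(3))
E
```

```text
(157, 219) [0.524 0.382 0.15 ]
(280, 230) [0.496 0.085 0.15 ]
(355, 194) [ 0.591 -0.101  0.122]
(454, 203) [ 0.567 -0.351  0.122]
(452, 258) [ 0.429 -0.336  0.122]
(349, 249) [ 0.452 -0.083  0.122]
(377, 264) [ 0.416 -0.154  0.102]
(418, 270) [ 0.401 -0.262  0.08 ]
(315, 255) [0.439 0.001 0.098]
(318, 183) [ 0.632 -0.009  0.072]
(321, 142) [ 0.743 -0.017  0.085]
```

View pics/crop.png

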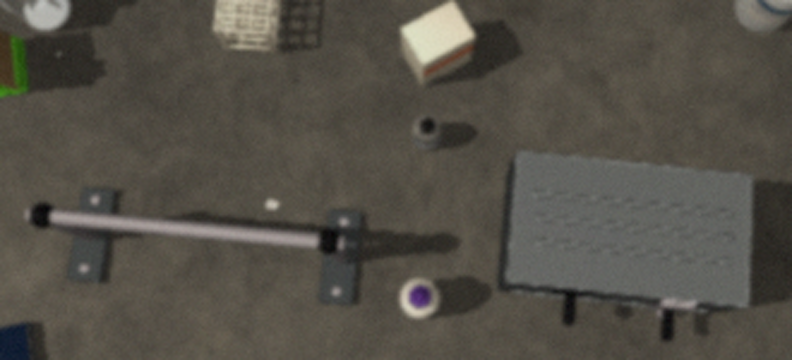

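Case: yaw about -0.093, centre about (0.51, -0.218). Rail yaw about -0.094, middle about (0.510, 0.234). I'll take a closer look with the wrist camera.

```bash
cat >> h.py <<'E'
import json,os
P=json.load(open('p.json')) if os.path.exists('p.json') else dict(c=[.510,-.218],cy=-.093,r=[.510,.2335],ry=-.094)
def C(x,y,z):  # case frame -> world
    s,c=np.sin(P['cy']),np.cos(P['cy']);return np.array([P['c'][0]+c*x-s*y,P['c'][1]+s*x+c*y,z])
def Rl(x,y,z):
    s,c=np.sin(P['ry']),np.cos(P['ry']);return np.array([P['r'][0]+c*x-s*y,P['r'][1]+s*x+c*y,z])
def crot(phi,ysign=1):  # tool in case xz plane, phi below horizontal, fingers close along case y
    c=P['cy'];X=np.array([np.cos(c),np.sin(c),0]);Y=np.array([-np.sin(c),np.cos(c),0])
    return rot(np.cos(phi)*X-np.sin(phi)*np.array([0,0,1]),ysign*Y)
def st():
    o=bot.get_obs();print('t%.1f'%o['time'],o['eef_pos'].round(4),'w%.4f'%o['gripper_width'],'g%.1f'%o['grasp_force'],'F',np.round(o['wrist_force'],1));return o
E
python3 - <<'E'
from h import *
for s in(1,-1):
  for ph in(40,60,90,110):
    for p in (C(-.101,-.055,.09),C(-.1,.055,.12),C(.1,.055,.24)):
        q=bot.ik(p,crot(np.radians(ph),s));print(s,ph,None if q is None else np.round(q,2))
bot.reach(C(-.13,-.0,.36),crot(np.pi/2,1))
im,c=look('wrist','w1');print(np.round(c['pose'],3).tolist(),c['intrinsics'][0][0]);st()
for p in [(-.073,-.055,.11),(-.106,.055,.108),(-.07,.125,.122),(-.07,-.125,.122)]:print(p,proj('wrist',C(*p),c).round(0))
E
```

```text
1 40 [-0.96  0.11 -1.14 -0.33  0.62 -0.64]
1 40 None
1 40 [-0.38 -0.02 -0.73  0.01  0.22 -0.19]
1 60 [-0.78  0.04 -0.83  0.29  0.32 -0.62]
1 60 [-0.49 -0.13 -0.89  0.32  0.19 -0.35]
1 60 [-0.33  0.08 -0.34  0.64  0.12 -0.21]
1 90 [-0.58  0.26 -0.37  0.94  0.   -0.48]
1 90 [-0.35  0.17 -0.4   1.    0.   -0.26]
1 90 [-0.27  0.44  0.3   1.44  0.   -0.18]
1 110 [-0.49  0.5  -0.06  1.34 -0.13 -0.38]
1 110 [-0.3   0.43 -0.1   1.39 -0.07 -0.2 ]
1 110 [-0.25  0.76  0.82  1.98 -0.05 -0.15]
-1 40 [-0.96  0.11 -1.14 -0.33  0.62  2.5 ]
-1 40 None
-1 40 [-0.38 -0.02 -0.73  0.01  0.22  2.96]
-1 60 [-0.78  0.04 -0.83  0.29  0.32  2.52]
-1 60 [-0.49 -0.13 -0.89  0.32  0.19  2.79]
-1 60 [-0.33  0.08 -0.34  0.64  0.12  2.94]
-1 90 [-0.58  0.26 -0.37  0.94  0.    2.66]
-1 90 [-0.35  0.17 -0.4   1.    0.    2.88]
-1 90 [-0.27  0.44  0.3   1.44  0.    2.96]
-1 110 [-0.49  0.5  -0.06  1.34 -0.13  2.76]
-1 110 [-0.3   0.43 -0.1   1.39 -0.07  2.94]
-1 110 [-0.25  0.76  0.82  1.98 -0.05  3.  ]
[[0.095, 0.951, 0.294, 0.305], [0.996, -0.09, -0.028, -0.199], [-0.0, 0.295, -0.956, 0.503], [0.0, 0.0, 0.0, 1.0]] 288.1802981582342
t1.9 [ 0.3804 -0.2063  0.3597] w0.0852 g0.0 F [ 0.4 -0.2  0.2]
(-0.073, -0.055, 0.11) [284. 208.]
(-0.106, 0.055, 0.108) [361. 185.]
(-0.07, 0.125, 0.122) [411. 213.]
(-0.07, -0.125, 0.122) [233. 213.]
```

View pics/w1.png

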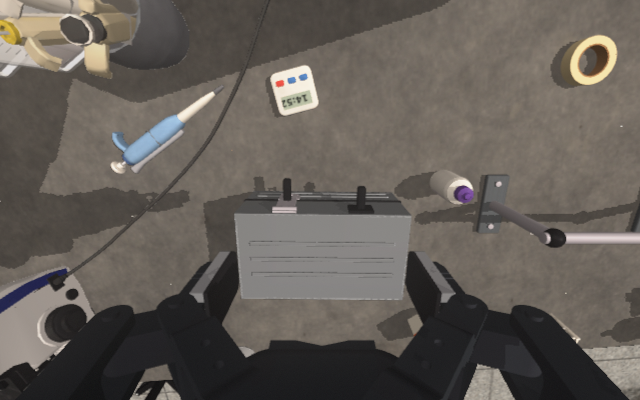

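The lid's front corners at (235,213) and (411,214) and the tab tip at (361,186) match the prediction within 1–2 px, so the case pose is good. Now I'll swing the hasp.

```bash
cat >> h.py <<'E'
G=.0187
def swing(piv,rel,out,y,a0,a1,p0,p1,n,rate=.08,base=0.):
    """piv (x,z) case frame; rel = (out,down) of tab at angle 0; follow the arc from a0 to a1, tool tilt p0->p1"""
    for k in range(n+1):
        a=a0+(a1-a0)*k/n;ph=p0+(p1-p0)*k/n
        x,z=-rel[0],-rel[1]                       # rotate: forward(-x)->up(+z)
        c,s=np.cos(a),np.sin(a);X=c*x+s*z;Z=-s*x+c*z
        g=np.array([piv[0]+X,piv[1]+Z])+G*np.array([np.cos(ph),-np.sin(ph)])
        yield C(g[0],y,g[1]),crot(ph)
HASP=dict(piv=(-.073,.110),rel=(.030,.034),out=0,y=-.055)
LID=dict(piv=(.070,.060),rel=(.168,-.042),out=0,y=.055)
def run(poses):
    for p,r in poses:
        bot.servo_line(p,r,rate=.07);F=bot.get_obs()['wrist_force']
        print(np.round(F,1),end=' ')
    print();st()
def approach(part,a,ph,back=.09,F=40):
    p,r=next(swing(**part,a0=a,a1=a,p0=ph,p1=ph,n=1));z=R.from_rotvec(r).apply([0,0,1])
    bot.reach(p-back*z,r);bot.servo_line(p,r,rate=.1,contact_N=15);bot.clamp(F);st()
def retreat(back=.1):
    bot.open();o=bot.get_obs();bot.servo_line(o['eef_pos']-back*R.from_rotvec(o['tcp_rot']).apply([0,0,1]),rate=.15)
E
python3 - <<'E'
from h import *
d=np.radians
approach(HASP,0,d(60))
run(swing(**HASP,a0=0,a1=2.15,p0=d(60),p1=d(110),n=12))
retreat();st()
bot.reach(C(-.13,0,.36),crot(np.pi/2)); look('wrist','w2',2,(200,130,440,330))
E
```

```text
t4.6 [ 0.4117 -0.2635  0.0598] w0.0111 g40.8 F [0.5 3.5 3.3]
[0.8 4.6 3.2] [2.5 5.5 2.1] [1.4 5.7 2.6] [-0.1  5.3  3.2] [-2.   4.8  3.2] [-3.   6.5  4. ] [-4.8  4.9  4.8] [-7.8  4.5  6.5] [-13.7   4.7   9.5] [-21.4   3.1  11.1] [-25.6   3.9  12.2] [-28.8   2.7  13.5] [-29.8   3.3  13.2] 
t8.0 [ 0.4064 -0.2628  0.1362] w0.0111 g40.7 F [-29.8   3.3  13.2]
t9.5 [ 0.4476 -0.2673  0.2295] w0.0849 g0.0 F [-0.  -0.3  0.8]
```

View pics/w2.png

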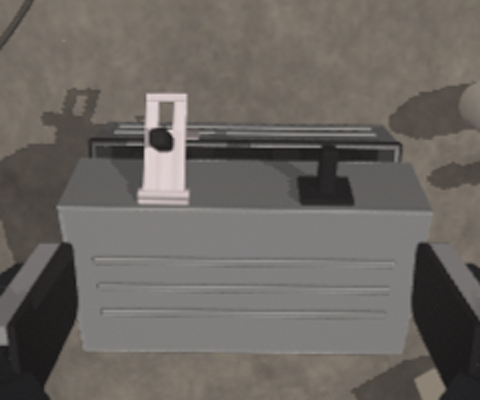

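The hasp stands up, with its plate from (163,197) to (165,95) in the crop. The lid's front edge has come up slightly, which happened late in the swing, after the hasp had cleared the catch. I'll estimate both angles.

```bash
python3 - <<'E'
from h import *
c=bot.calibration('wrist')
def lidp(x,y,z,a):
    X,Z=x-.07,z-.06;return C(.07+np.cos(a)*X+np.sin(a)*Z,y,.06-np.sin(a)*X+np.cos(a)*Z)
for a in np.arange(0,.3,.05): print(round(a,2),[proj('wrist',lidp(-.07,y,.122,a),c).round(0).tolist() for y in(.125,-.125)],proj('wrist',lidp(-.106,.055,.108,a),c).round(0))
for a in (.1,.15,.2):
  for h in (1.3,1.6,1.8,2.0,2.15): print(a,h,proj('wrist',lidp(-.073-.066*np.sin(h),-.055,.110-.066*np.cos(h),a),c).round(0))
E
```

```text
0.0 [[411.0, 213.0], [233.0, 213.0]] [361. 186.]
0.05 [[412.0, 217.0], [231.0, 217.0]] [362. 189.]
0.1 [[414.0, 221.0], [230.0, 221.0]] [362. 193.]
0.15 [[415.0, 226.0], [229.0, 226.0]] [363. 197.]
0.2 [[416.0, 231.0], [228.0, 231.0]] [364. 202.]
0.25 [[417.0, 236.0], [227.0, 236.0]] [365. 207.]
0.1 1.3 [282. 168.]
0.1 1.6 [280. 170.]
0.1 1.8 [278. 175.]
0.1 2.0 [277. 181.]
0.1 2.15 [276. 187.]
0.15 1.3 [281. 171.]
0.15 1.6 [279. 175.]
0.15 1.8 [277. 180.]
0.15 2.0 [276. 187.]
0.15 2.15 [275. 194.]
0.2 1.3 [280. 175.]
0.2 1.6 [278. 180.]
0.2 1.8 [276. 186.]
0.2 2.0 [275. 194.]
0.2 2.15 [274. 201.]
```

```bash
sed -i 's/rel=(.168,-.042)/rel=(.172,-.042)/; s/rel=(.030,.034)/rel=(.033,.034)/' h.py; python3 - <<'E'
from h import *
d=np.radians
approach(LID,.22,d(62))
run(swing(**LID,a0=.22,a1=1.70,p0=d(62),p1=d(108),n=16))
retreat();st()
try: bot.reach(C(-.10,0,.40),crot(np.pi/2))
except bot.MotionError as e: print(e)
im,c=look('wrist','w3')
for p in [(0,-.076,.109),(0,0,.109),(0,.076,.109)]:print(p,proj('wrist',C(*p),c).round(0))
E
```

```text
t12.9 [ 0.4354 -0.1552  0.122 ] w0.0115 g40.0 F [-1.5  5.7  3. ]
[-2.   5.3  3.3] [-2.   4.9  2.1] [-4.3  4.8  4.1] [-6.9  5.7  8.8] [-4.   4.1  5.5] [-3.7  2.2  4.8] [-2.1  1.5  5.1] [-3.3  0.6  5.2] [-2.5 -1.3  4.6] [-3.2 -1.6  4.2] [-0.2 -3.9  5.2] [ 0.1 -4.4  3.8] [ 0.2 -6.4  4.5] [ 1.3 -7.8  3.3] [ 1.9 -8.6  3.7] [ 2.  -9.6  3.9] [  0.7 -11.    3.2] 
t19.1 [ 0.6438 -0.1774  0.207 ] w0.0108 g45.1 F [  0.7 -11.    3.2]Traceback (most recent call last):
  File "<stdin>", line 5, in <module>
  File "h.py", line 49, in retreat
    bot.open();o=bot.get_obs();bot.servo_line(o['eef_pos']-back*R.from_rotvec(o['tcp_rot']).apply([0,0,1]),rate=.15)
                               ~~~~~~~~~~~~~~^^^^^^^^^^^^^^^^^^^^^^^^^^^^^^^^^^^^^^^^^^^^^^^^^^^^^^^^^^^^^^^^^^^^^^^
station.MotionError: the arm cannot follow that straight line within its joint ranges
```

```bash
python3 - <<'E'
from h import *
o=st();p=o['eef_pos']
for dx,dz in((0,.08),(-.03,.08),(-.05,.07),(-.02,.05)):
    try: bot.servo_line(p+[dx,0,dz],rate=.1);print(dx,dz);break
    except bot.MotionError as e: pass
bot.servo_line(C(-.03,0,.34),crot(np.pi/2),rate=.2)
bot.servo_line(C(-.10,0,.38),crot(np.pi/2),rate=.2)
st();im,c=look('wrist','w3')
for p in [(0,-.076,.109),(0,0,.109),(0,.076,.109)]:print(p,proj('wrist',C(*p),c).round(0))
E
```

```text
t19.8 [ 0.6426 -0.175   0.2074] w0.0856 g0.0 F [-0.1 -0.3  0.1]
0 0.08
t23.0 [ 0.4111 -0.2089  0.3798] w0.0855 g0.0 F [-0.4  0.8 -0.2]
(0, -0.076, 0.109) [273. 229.]
(0, 0, 0.109) [322. 229.]
(0, 0.076, 0.109) [371. 229.]
```

View pics/w3.png

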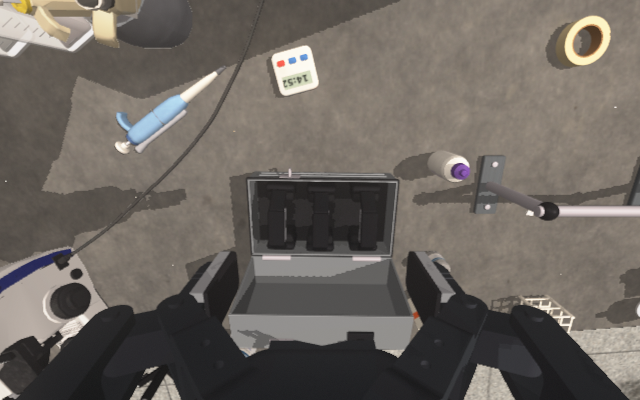

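The lid is open. The case holds three dark defenders, with crowns near (277,217), (320,217) and (369,215). I'll enlarge with more contrast.

```bash
python3 - <<'E'
from h import *
im=cv2.imread('pics/w3_raw.png')[170:265,240:405]
im=np.clip(255*(im/160.)**.5,0,255).astype('uint8')
cv2.imwrite('pics/w3c.png',cv2.resize(im,None,fx=4.8,fy=4.8,interpolation=cv2.INTER_CUBIC))
E
```

```text
(no output)
```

View pics/w3c.png

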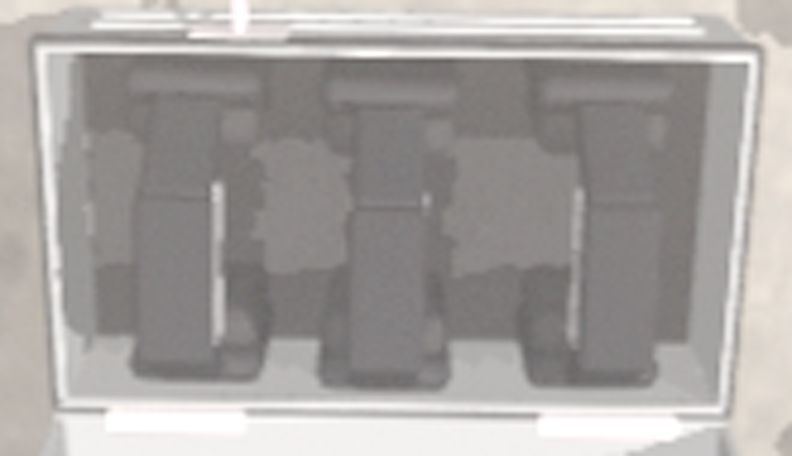

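```bash
python3 - <<'E'
from h import *
c=bot.calibration('wrist')
for u in((276.3,228.8),(320.8,230),(369.2,229.4)):
    w=ray('wrist',u,.109,c);d=w[:2]-P['c'];s,k=np.sin(P['cy']),np.cos(P['cy']);print(w.round(4),'case',(k*d[0]+s*d[1]).round(4),(-s*d[0]+k*d[1]).round(4))
bot.reach(Rl(-.12,0,.36),crot(np.pi/2))
im,c=look('wrist','w4');print(np.round(c['pose'],4).tolist());st()
json.dump(np.array(c['pose']).tolist(),open('w4pose.json','w'))
for y in(-.16,-.145,0,.145,.16):print(proj('wrist',Rl(0,y,.15),c).round(1))
E
```

```text
[ 0.5025 -0.2882  0.109 ] case -0.0009 -0.0706
[ 0.511  -0.2197  0.109 ] case 0.0011 -0.0016
[ 0.517  -0.1449  0.109 ] case 0.0001 0.0734
[[0.0939, 0.9512, 0.294, 0.3155], [0.9956, -0.0896, -0.0281, 0.2516], [-0.0004, 0.2954, -0.9554, 0.5033], [0.0, 0.0, 0.0, 1.0]]
t24.8 [0.391  0.2441 0.36  ] w0.0856 g0.0 F [-0.1 -0.7  0.1]
[205.5 260.2]
[216.5 260.2]
[322.2 260.3]
[427.9 260.3]
[438.8 260.3]
```

View pics/w4.png

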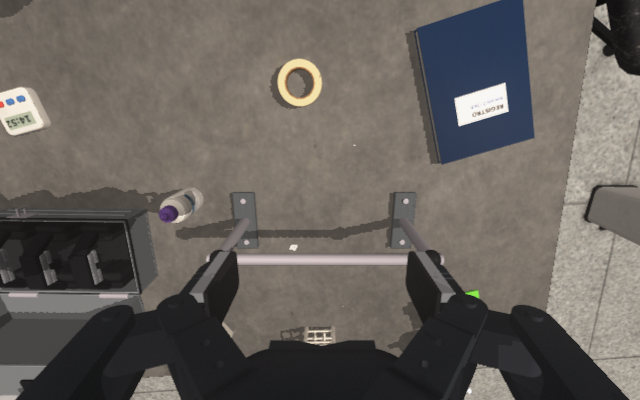

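The bar lies at row ~259 from (207,259) to (443,260), and the prediction was 260.3. I'll measure its centreline and then do the first defender.

```bash
python3 - <<'E'
from h import *
im=cv2.imread('pics/w4_raw.png').astype(float);c=bot.calibration('wrist');g=im.mean(2)
pts=[]
for u in range(250,402,8):
    col=g[245:275,u];b=(im[245:275,u,2]-im[245:275,u,1]>5)&(col>80)
    r=np.where(b)[0]
    if len(r)>5: pts.append([u,245+r.mean(),len(r)])
pts=np.array(pts);print(pts[::4]);k=np.polyfit(pts[:,0],pts[:,1],1)
a=ray('wrist',(250,np.polyval(k,250)),.15,c);b=ray('wrist',(400,np.polyval(k,400)),.15,c);m=ray('wrist',(325,np.polyval(k,325)),.15,c)
print(a,b,m,-np.arctan2((b-a)[0],(b-a)[1]))
E
```

```text
[[250.  261.5  26. ]
 [282.  259.5  30. ]
 [314.  259.5  30. ]
 [346.  259.5  30. ]
 [378.  259.5  30. ]]
[0.50010702 0.13484712 0.15      ] [0.51947297 0.33960037 0.15      ] [0.50979084 0.2372327  0.15      ] -0.09430136094772461
```

```bash
python3 - <<'E'
from h import *
im=cv2.imread('pics/w4_raw.png').astype(float);c=bot.calibration('wrist');g=im.mean(2)
print(g[250:270,325].round().tolist())
pts=[]
for u in range(250,402,8):
    r=np.where(g[245:275,u]>110)[0]
    if len(r)>5: pts.append([u,245+r.mean(),len(r)])
pts=np.array(pts);print(pts[::4]);k=np.polyfit(pts[:,0],pts[:,1],1)
a,b,m=[ray('wrist',(u,np.polyval(k,u)),.15,c) for u in(250,400,325)]
ry=-np.arctan2((b-a)[0],(b-a)[1]);print(m,ry)
P['r']=m[:2].tolist();P['ry']=float(ry);json.dump(P,open('p.json','w'))
E
```

```text
[109.0, 110.0, 110.0, 104.0, 121.0, 146.0, 169.0, 182.0, 194.0, 204.0, 205.0, 200.0, 189.0, 171.0, 151.0, 111.0, 116.0, 115.0, 113.0, 110.0]
[[250.         256.5         16.        ]
 [282.         259.72413793  29.        ]
 [314.         258.47826087  23.        ]
 [346.         262.70588235  17.        ]
 [378.         257.5         20.        ]]
[0.50985041 0.23722724 0.15      ] -0.1132147595363022
```

```bash
cat >> h.py <<'E'
def pick(x,y,z=.087,F=60):
    r=crot(np.pi/2);bot.open()
    bot.reach(C(x,y,.20),r);hit=bot.servo_line(C(x,y,z),r,rate=.08,contact_N=12);bot.clamp(F);o=st()
    print('hit',hit);bot.servo_line(C(x,y,.31),r,rate=.12);o=st();return o
E
python3 - <<'E'
from h import *
im=cv2.imread('pics/w4_raw.png').astype(float);c=bot.calibration('wrist');g=im.mean(2)
pts=np.array([[u,245+np.where(g[245:275,u]>140)[0].mean(),(g[245:275,u]>140).sum()] for u in range(250,402,4)])
pts=pts[abs(pts[:,2]-10)<3];print(len(pts));k=np.polyfit(pts[:,0],pts[:,1],1)
a,b,m=[ray('wrist',(u,np.polyval(k,u)),.15,c) for u in(250,400,325)]
ry=-np.arctan2((b-a)[0],(b-a)[1]);print(m,ry)
P['r']=m[:2].tolist();P['ry']=float(ry);json.dump(P,open('p.json','w'))
bot.reach(C(-.10,0.03,.36),crot(np.pi/2));im,c=look('wrist','w5',1)
print([proj('wrist',C(0,y,.109),c).round(0).tolist() for y in(-.0706,-.0016,.0734)])
g=np.clip(255*(im/160.)**.5,0,255).astype('uint8');u=proj('wrist',C(0,0,.109),c).astype(int)
cv2.imwrite('pics/w5c.png',cv2.resize(g[u[1]-60:u[1]+50,u[0]-85:u[0]+85],None,fx=4,fy=4));print(u)
E
```

```text
36
[0.50949539 0.23725974 0.15      ] -0.09828834479058417
[[254.0, 235.0], [300.0, 235.0], [351.0, 235.0]]
[301 234]
```

View pics/w5c.png

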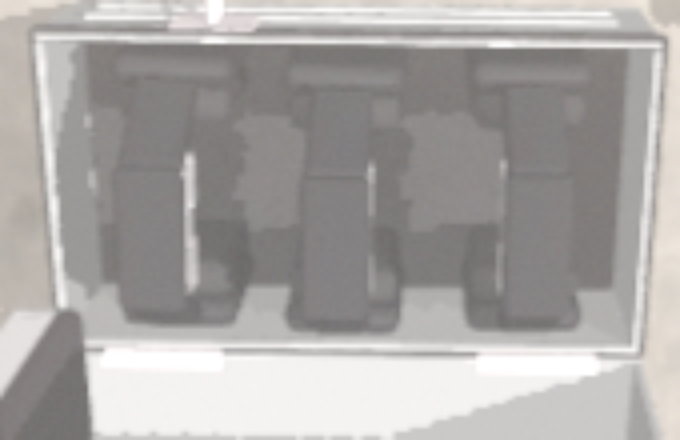

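Nothing has moved: the crowns are at columns ~254, 300 and 351, as predicted. I'll pick the +y defender.

```bash
cat >> h.py <<'E'
def rrot():
    k=P['ry'];return rot([0,0,-1],[-np.sin(k),np.cos(k),0])
def hang(y,dx=0,zt=.164):
    r=rrot();bot.reach(Rl(dx,y,.32),r);o=st()
    if o['gripper_width']<.02: print('LOST');return
    bot.servo_line(Rl(dx,y,.185),r,rate=.15);st()
    hit=bot.servo_line(Rl(dx,y,.150),r,rate=.04,contact_N=6);print('seat',hit);st()
E
python3 - <<'E'
from h import *
pick(0,.0734)
im,c=look('scene','s1')
E
```

```text
t29.6 [ 0.5169 -0.1451  0.0873] w0.0248 g59.2 F [-0.4 -1.2  3. ]
hit False
t31.6 [ 0.5166 -0.1449  0.3095] w0.0250 g58.9 F [-0.1 -1.1 -3.1]
```

```bash
python3 - <<'E'
from h import *
hang(.09)
im,c=look('wrist','w6',1)
E
```

```text
t33.4 [0.5188 0.3259 0.3201] w0.0245 g59.0 F [ 0.7 -0.7 -1.8]
t34.4 [0.5188 0.3269 0.186 ] w0.0249 g59.0 F [ 0.1  0.4 -2.1]
seat True
t35.0 [0.5183 0.3268 0.1616] w0.0252 g60.1 F [-0.4  0.1  4. ]
```

View pics/w6.png

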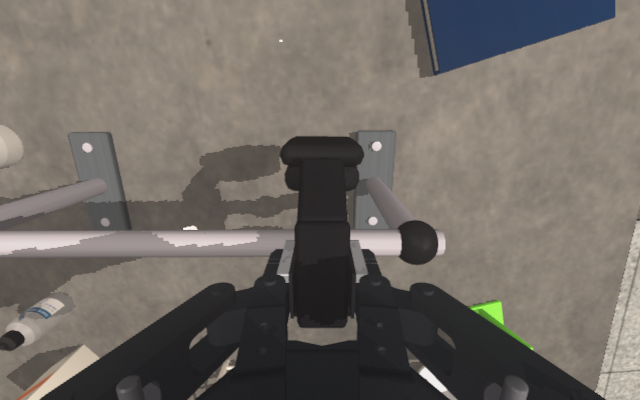

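Contact came at TCP z = 0.1616, and full seating should be near 0.159, so the crown may be resting on the flat beside the channel. I'll measure the bar's centreline against the tool from this close view.

```bash
cat >> h.py <<'E'
def barline(cols,r0,r1,th=140,name='wrist',im=None):
    c=bot.calibration('wrist');g=(bot.grab_frame('wrist') if im is None else im).astype(float).mean(2);out=[]
    for u in cols:
        r=np.where(g[r0:r1,u]>th)[0]
        if len(r)>5:
            w=ray('wrist',(u,r0+(r[0]+r[-1])/2),.15,c);d=w[:2]-P['r'];s,k=np.sin(P['ry']),np.cos(P['ry'])
            out.append([u,r0+r[0],r0+r[-1],k*d[0]+s*d[1],-s*d[0]+k*d[1]])
    return np.array(out)
E
python3 - <<'E'
from h import *
im=cv2.imread('pics/w6_raw.png')
print(im.mean(2)[224:264,60].round().tolist())
print(barline(range(20,180,20),222,268,145,im=im).round(4).tolist())
print(barline(range(380,400,5),222,268,145,im=im).round(4).tolist())
E
```

```text
[86.0, 84.0, 84.0, 84.0, 84.0, 84.0, 95.0, 128.0, 144.0, 158.0, 171.0, 185.0, 193.0, 199.0, 204.0, 208.0, 211.0, 215.0, 218.0, 220.0, 222.0, 222.0, 210.0, 152.0, 151.0, 147.0, 145.0, 139.0, 134.0, 130.0, 124.0, 120.0, 107.0, 96.0, 90.0, 88.0, 87.0, 86.0, 86.0, 87.0]
[[20.0, 233.0, 250.0, -0.0025, -0.0877], [40.0, 233.0, 250.0, -0.0025, -0.0759], [60.0, 233.0, 249.0, -0.0028, -0.0641], [80.0, 233.0, 249.0, -0.0028, -0.0523], [100.0, 233.0, 249.0, -0.0028, -0.0405], [120.0, 238.0, 249.0, -0.0012, -0.0291], [140.0, 237.0, 249.0, -0.0016, -0.0172], [160.0, 233.0, 249.0, -0.0028, -0.0052]]
[[380.0, 233.0, 254.0, -0.0012, 0.1245], [385.0, 233.0, 254.0, -0.0012, 0.1274], [390.0, 233.0, 254.0, -0.0012, 0.1304], [395.0, 232.0, 254.0, -0.0015, 0.1333]]
```

```bash
python3 - <<'E'
from h import *
im=cv2.imread('pics/w6_raw.png')
g=im[130:330,295:355].astype(float).mean((1,2))
print(np.round(g,1).tolist())
g=np.clip(255*(im[125:335,230:410]/120.)**.5,0,255).astype('uint8')
cv2.imwrite('pics/w6c.png',cv2.resize(g,None,fx=2.8,fy=2.8,interpolation=cv2.INTER_CUBIC))
c=bot.calibration('wrist')
for row in(216,219,222,225):
    w=ray('wrist',(325,row),.1836,c);d=w[:2]-P['r'];s,k=np.sin(P['ry']),np.cos(P['ry']);print(row,(k*d[0]+s*d[1]).round(4))
E
```

```text
[130.9, 130.2, 128.1, 125.5, 125.5, 118.6, 81.9, 40.9, 38.9, 37.8, 37.3, 36.7, 36.6, 37.0, 39.0, 40.7, 42.8, 44.6, 45.5, 46.2, 47.4, 48.2, 49.3, 50.1, 50.8, 49.7, 47.1, 43.5, 39.1, 37.8, 40.0, 39.5, 39.0, 38.8, 38.6, 38.1, 38.2, 40.5, 40.9, 40.9, 40.8, 41.0, 41.1, 41.2, 41.1, 41.1, 41.0, 40.9, 40.6, 40.8, 40.5, 40.3, 40.5, 40.3, 40.1, 39.7, 39.5, 39.0, 38.9, 39.8, 43.2, 48.8, 50.3, 48.0, 47.9, 48.2, 49.3, 49.2, 48.5, 47.3, 47.2, 47.4, 47.6, 47.6, 47.7, 47.2, 47.0, 47.2, 48.1, 48.8, 48.8, 48.6, 48.3, 47.8, 48.0, 48.9, 49.8, 50.0, 51.3, 51.9, 49.3, 41.1, 41.0, 41.9, 42.9, 43.9, 44.4, 44.4, 44.2, 45.7, 47.9, 48.9, 50.0, 51.4, 52.5, 52.9, 53.5, 54.3, 54.8, 53.9, 47.8, 48.9, 49.0, 48.4, 48.1, 47.9, 47.6, 47.4, 47.6, 47.3, 46.9, 46.5, 45.9, 45.7, 45.2, 44.7, 43.5, 41.6, 40.5, 39.2, 38.6, 37.9, 37.1, 36.6, 35.2, 34.0, 33.4, 33.0, 32.9, 32.3, 32.3, 32.2, 32.1, 32.2, 32.4, 32.2, 32.2, 32.0, 32.0, 31.6, 31.8, 31.8, 31.7, 31.5, 31.5, 31.5, 31.4, 31.3, 31.1, 31.2, 30.9, 31.1, 30.9, 30.8, 30.6, 30.8, 30.6, 30.4, 30.2, 30.3, 30.3, 30.2, 30.2, 30.3, 30.3, 30.3, 30.3, 30.3, 30.4, 30.5, 30.3, 30.3, 30.4, 31.2, 31.7, 32.5, 35.9, 39.1, 41.5, 43.9, 45.2, 46.6, 47.7, 49.7, 51.9, 53.0, 53.2, 68.4, 101.1, 112.1]
216 -0.0309
219 -0.0295
222 -0.028
225 -0.0266
```

View pics/w6c.png

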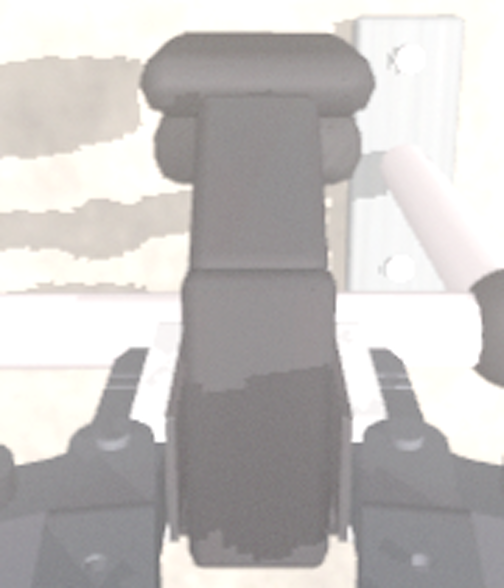

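The crown's front edge at row 221 puts its centre at x ≈ -0.5 mm, with the bar at -1.2 mm, so they are aligned. I'll press gently a little further, then release.

```bash
python3 - <<'E'
from h import *
p=bot.get_obs()['eef_pos'];print(bot.servo_line(p-[0,0,.004],rate=.02,contact_N=8));st()
bot.open();bot.wait(.3);p=bot.get_obs()['eef_pos'];bot.servo_line(p+[0,0,.14],rate=.15)
bot.reach(C(-.10,0.03,.36),crot(np.pi/2));im,c=look('wrist','w7',1)
im2,_=look('scene','s2')
u=proj('wrist',C(0,0,.109),c).astype(int);print(u,proj('wrist',C(0,-.0016,.109),c))
g=np.clip(255*(im/160.)**.5,0,255).astype('uint8')[u[1]-60:u[1]+50,u[0]-85:u[0]+85]
a=cv2.resize(g,(476,308));b=cv2.resize(im2[160:320,100:340],(462,308))
cv2.imwrite('pics/w7c.png',np.vstack([np.hstack([a[:,:395],b[:,:400]])]))
E
```

```text
True
t35.3 [0.5184 0.3268 0.1615] w0.0250 g60.4 F [-2.5 -1.1  8.6]
[301 234] [300.13171363 234.72585633]
```

View pics/w7c.png

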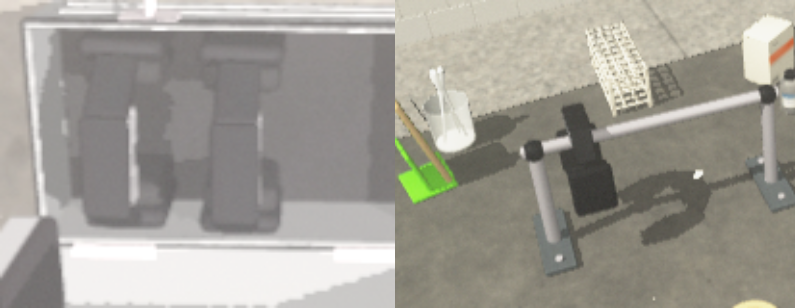

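One defender is hung. The other two are unmoved, at columns ~253 and ~300. I'll do the middle one next and check the first on the way.

```bash
python3 - <<'E'
from h import *
pick(0.0005,-.0016)
hang(0,-.0007)
st();bot.open();bot.wait(.3);p=bot.get_obs()['eef_pos'];bot.servo_line(p+[0,0,.14],rate=.15)
bot.reach(Rl(-.12,0,.36),crot(np.pi/2));im,c=look('wrist','w8',1)
print([proj('wrist',Rl(-.001,y,.18),c).round(0).tolist() for y in(0,.09)])
bot.reach(C(-.10,0.0,.36),crot(np.pi/2));im2,c=look('wrist','w9',1)
print(proj('wrist',C(0,-.0706,.109),c))
g=np.clip(255*(im2/160.)**.5,0,255).astype('uint8');cv2.imwrite('pics/w8c.png',np.hstack([cv2.resize(im[170:330,220:450],(460,320)),cv2.resize(g[160:320,220:380],(320,320))]))
E
```

```text
t42.4 [ 0.5105 -0.2197  0.0872] w0.0248 g59.2 F [-0.3  1.4  2.8]
hit False
t44.4 [ 0.5102 -0.2196  0.3094] w0.0247 g58.7 F [-0.2 -0.1 -2.7]
t46.1 [0.5091 0.2365 0.32  ] w0.0250 g58.7 F [ 0.3  0.7 -1.8]
t47.1 [0.5094 0.2374 0.1859] w0.0249 g58.7 F [ 1.   0.6 -1.7]
seat True
t47.8 [0.5083 0.2375 0.1607] w0.0247 g59.2 F [-1.8  2.1  3.6]
t47.8 [0.5083 0.2375 0.1607] w0.0247 g59.2 F [-1.8  2.1  3.6]
[[321.0, 272.0], [392.0, 272.0]]
[273.87826245 234.76303762]
```

View pics/w8c.png

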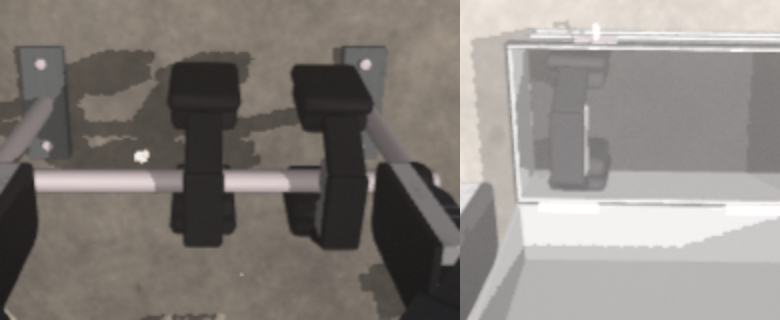

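Both hang level on the bar. The third is unmoved, with its crown at column ~273.5 against 273.9 predicted.

```bash
python3 - <<'E'
from h import *
pick(-.0005,-.0706)
hang(-.09,-.0007)
bot.open();bot.wait(.3);p=bot.get_obs()['eef_pos'];bot.servo_line(p+[0,0,.14],rate=.15)
bot.reach(Rl(-.12,0,.36),crot(np.pi/2));im,c=look('wrist','w10',1)
bot.reach(C(-.10,0.0,.36),crot(np.pi/2));im2,c=look('wrist','w11',1);st()
g=np.clip(255*(im2/160.)**.5,0,255).astype('uint8');cv2.imwrite('pics/w10c.png',np.hstack([cv2.resize(im[170:330,200:430],(460,320)),cv2.resize(g[160:320,230:400],(340,320))]))
E
```

```text
t55.3 [ 0.5031 -0.2883  0.0872] w0.0249 g58.6 F [ 0.5 -0.6  3.7]
hit False
t57.3 [ 0.5028 -0.2882  0.3094] w0.0249 g58.4 F [ 0.8 -0.1 -3. ]
t58.9 [0.5003 0.147  0.3199] w0.0248 g58.4 F [ 0.  -0.3 -2.2]
t60.0 [0.5005 0.1477 0.1858] w0.0250 g58.4 F [-0.   0.2 -2.1]
seat True
t60.6 [0.4996 0.1478 0.1583] w0.0246 g58.8 F [-0.1  0.3  2.1]
t65.1 [ 0.4108 -0.2081  0.36  ] w0.0856 g0.0 F [0.3 0.5 0.6]
```

View pics/w10c.png

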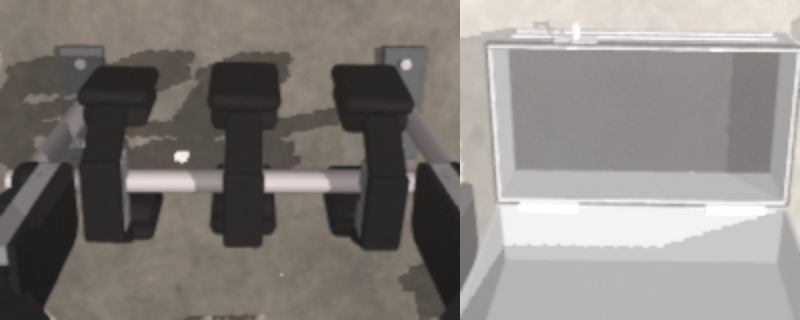

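All three hang properly and the case is empty. Next I'll close the lid.

```bash
python3 - <<'E'
from h import *
d=np.radians
p,r=next(swing(**LID,a0=1.70,a1=1.7,p0=d(108),p1=d(108),n=1))
bot.servo_line(C(-.03,0.03,.34),crot(np.pi/2),rate=.2)
bot.servo_line(p+[0,0,.08],r,rate=.15)
print(bot.servo_line(p,r,rate=.08,contact_N=12));bot.clamp(40);st()
run(swing(**LID,a0=1.70,a1=-.01,p0=d(108),p1=d(62),n=18))
retreat();bot.reach(C(-.13,0,.36),crot(np.pi/2)); im,c=look('wrist','w12',2,(200,130,440,330));st()
E
```

```text
False
t69.2 [ 0.6425 -0.1773  0.2076] w0.0113 g41.3 F [ 0.3 -9.5  1.5]
[-0.9 -8.7  0.4] [-1.8 -7.7 -0.2] [-1.2 -7.2 -0. ] [-2.1 -6.6  0.3] [-1.  -7.1  0.2] [-1.5 -5.7 -0.9] [-0.2 -4.8 -0.2] [-2.5 -4.5 -0.3] [-1.9 -5.1  1.1] [-2.3 -4.6  1.6] [-2.5 -4.2  1.6] [-2.7 -3.2  0. ] [-1.4 -1.8 -2.3] [ 1.1  0.1 -4.9] [ 3.5  2.  -6.1] [ 4.8  2.8 -6.1] [ 4.3  4.  -5. ] [ 4.7  4.7 -4.4] [ 5.6  4.7 -3.9] 
t76.3 [ 0.4222 -0.1537  0.0836] w0.0109 g39.4 F [ 5.6  4.7 -3.9]
t78.8 [ 0.3802 -0.2056  0.3585] w0.0852 g0.0 F [-0.5  0.6 -0. ]
```

View pics/w12.png

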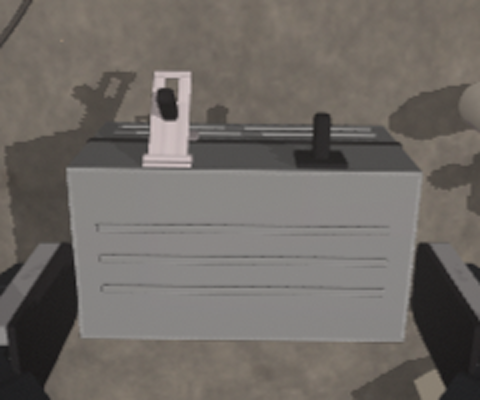

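The front corners at (234,214) match the shut prediction, so the lid is down. I'll work out the hasp angle from its tip (tip edge row 166) and tab (blob (158–178, 85–120) in the crop, i.e. (279–289, 172–190)).

```bash
python3 - <<'E'
from h import *
c=bot.calibration('wrist')
for h in np.arange(1.2,2.2,.1):
    s,k=np.sin(h),np.cos(h);P_=lambda down,out:proj('wrist',C(-.073-down*s-out*k,-.055,.110-down*k+out*s),c).round(0).tolist()
    print(h.round(2),'tip',P_(.066,0),P_(.060,0),'tabbase',P_(.034,.002),'tabtip',P_(.034,.038))
E
```

```text
1.2 tip [284.0, 163.0] [283.0, 167.0] tabbase [283.0, 185.0] tabtip [279.0, 181.0]
1.3 tip [283.0, 162.0] [283.0, 167.0] tabbase [283.0, 185.0] tabtip [279.0, 184.0]
1.4 tip [282.0, 162.0] [282.0, 166.0] tabbase [282.0, 185.0] tabtip [279.0, 187.0]
1.5 tip [282.0, 162.0] [282.0, 167.0] tabbase [282.0, 185.0] tabtip [278.0, 190.0]
1.6 tip [281.0, 163.0] [281.0, 167.0] tabbase [282.0, 186.0] tabtip [278.0, 194.0]
1.7 tip [280.0, 164.0] [281.0, 169.0] tabbase [282.0, 187.0] tabtip [278.0, 198.0]
1.8 tip [280.0, 166.0] [280.0, 170.0] tabbase [281.0, 188.0] tabtip [278.0, 202.0]
1.9 tip [279.0, 168.0] [279.0, 172.0] tabbase [281.0, 190.0] tabtip [278.0, 206.0]
2.0 tip [279.0, 171.0] [279.0, 175.0] tabbase [281.0, 191.0] tabtip [278.0, 210.0]
2.1 tip [278.0, 174.0] [278.0, 178.0] tabbase [280.0, 193.0] tabtip [278.0, 214.0]
2.2 tip [277.0, 178.0] [278.0, 181.0] tabbase [280.0, 195.0] tabtip [278.0, 218.0]
```

The tab puts the hasp at about 1.1–1.2 rad. To close it I'll press down on the tab with shut fingertips, following its arc. Before that I'll press lightly on the lid to be sure it is shut.

```bash
python3 - <<'E'
from h import *
r=crot(np.pi/2);bot.clamp(20)
bot.reach(C(-.055,.02,.16),r);print(bot.servo_line(C(-.055,.02,.119),r,rate=.04,contact_N=10));st()
bot.servo_line(C(-.055,.02,.16),r)
def pose(h,dz=0):
    s,k=np.sin(h),np.cos(h);d,o=.028,.038
    return C(-.073-d*s-o*k+.006,-.055,.110-d*k+o*s+dz)
bot.reach(pose(1.45,.05),r);bot.servo_line(pose(1.45,.006),r,rate=.1)
for h in np.arange(1.4,-.01,-.1):
    bot.servo_line(pose(h,-.0005),r,rate=.05);print(round(h,1),np.round(bot.get_obs()['wrist_force'],1),end=' ')
print(bot.servo_line(pose(0,-.006),r,rate=.03,contact_N=12));st()
bot.servo_line(pose(0,.10)+[-.02,0,0],r);bot.open()
bot.reach(C(-.13,0,.36),crot(np.pi/2)); look('wrist','w13',2,(200,130,440,330));st()
E
```

```text
True
t81.3 [ 0.4568 -0.1928  0.122 ] w-0.0003 g4.1 F [-2.  -0.1  8. ]
1.4 [-0.1 -0.7  0.2] 1.3 [ 0.2 -0.  -0.3] 1.2 [ 0.4 -0.1 -0.3] 1.1 [-0.1  0.   0.1] 1.0 [ 0.9  0.1 -0. ] 0.9 [0.1 0.2 0.1] 0.8 [ 0.4 -0.6  0.1] 0.7 [-0.6  0.3  0.8] 0.6 [ 0.5  0.2 -0.1] 0.5 [-0.3  0.5 -0.5] 0.4 [-0.6  0.6  0.4] 0.3 [-0.2  0.5  0.9] 0.2 [0.4 0.  0.4] 0.1 [-0.5 -0.6  0.1] -0.0 [-2.4  0.2  7.7] True
t86.8 [ 0.4008 -0.2633  0.081 ] w0.0000 g12.9 F [-7.5  4.5 26.2]
t89.3 [ 0.3803 -0.2061  0.3584] w0.0854 g0.0 F [-0.2  0.1 -1.4]
```

View pics/w13.png

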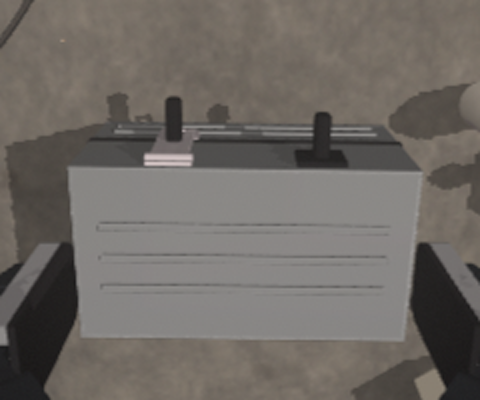

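The hasp lies flat over the catch, with its tab at the same pixels as at the start, (283–291, 178–200). I've already viewed more than 14 pictures, so I'll check the rail and bystanders by comparing images in numbers instead.

```bash
python3 - <<'E'
from h import *
bot.reach(Rl(-.12,0,.36),crot(np.pi/2));im,c=look('wrist','w14');a=cv2.imread('pics/w10_raw.png')
d=cv2.absdiff(im,a)[:240,:].max(2);print('rail diff>40 px:',(d>40).sum(),np.argwhere(d>40)[::40][:10].tolist())
t,_=look('top','top1');b=cv2.imread('pics/top0.png');d=cv2.absdiff(t,b).max(2)
for n,(u,v,w) in dict(oil=(318,185,12),stain=(315,255,12),carton=(322,147,18)).items():
    print(n,(d[v-w:v+w,u-w:u+w]>40).sum())
E
```

```text
rail diff>40 px: 1507 [[0, 499], [13, 460], [35, 595], [68, 314], [75, 631], [85, 503], [90, 5], [94, 277], [98, 280], [103, 11]]
oil 0
stain 65
carton 0
```

```bash
python3 - <<'E'
from h import *
for n in('w4','w10','w14'):
    im=cv2.imread(f'pics/{n}_raw.png');h=cv2.cvtColor(im,cv2.COLOR_BGR2HSV)
    m=((h[...,0]>120)&(h[...,0]<150)&(h[...,1]>90)&(h[...,2]>50));m[:, 250:]=0
    print(n,'stain cap',np.argwhere(m).mean(0).round(1),m.sum())
    k=(im.max(2)<48).astype('uint8');k[:195]=0;k[290:]=0;k[:,:235]=0;k[:,:]*=1;k[:,410:]=0
    N,L,S,Ce=cv2.connectedComponentsWithStats(k);print([(S[i,:5].tolist(),Ce[i].round(1).tolist()) for i in range(1,N) if S[i,4]>150])
t,b=cv2.imread('pics/top1_raw.png'),cv2.imread('pics/top0.png')
for q in(b,t):
    h=cv2.cvtColor(q,cv2.COLOR_BGR2HSV)[235:275,295:335];m=(h[...,0]>120)&(h[...,0]<155)&(h[...,1]>80);print('top cap',np.argwhere(m).mean(0).round(1),m.sum(), 'dark-to-light bg mean',q[235:275,295:335].mean().round(1))
E
```

```text
w4 stain cap [213.6 167.9] 220
[]
w10 stain cap [214.4 164.7] 223
[([239, 203, 42, 87, 2120], [256.2, 246.2]), ([304, 202, 36, 88, 2111], [321.0, 244.0]), ([362, 203, 44, 87, 2290], [385.9, 245.6])]
w14 stain cap [214.2 165.3] 222
[([305, 201, 36, 89, 2126], [321.7, 243.4]), ([240, 203, 42, 87, 2156], [257.2, 246.0]), ([363, 202, 44, 88, 2335], [386.6, 245.1])]
top cap [18.3 19.5] 51 dark-to-light bg mean 80.4
top cap [18.2 19.5] 49 dark-to-light bg mean 80.8
```

```bash
python3 -c "
from station import bot
print(bot.close_job())"
```

```text
the job is handed in; nothing more can be done
None
```

The job is handed in: all three ear defenders hang on the rail, the empty case is shut with its hasp back over the catch, and the oil, stain and carton show no movement in the top view. The lid rose about 0.2 rad late in the first hasp swing, once the hasp looked clear of the catch, and I viewed 16 pictures, over the limit of 14.

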